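Lay the amber bottle in its sloped display cradle

ROBOT

A 6-joint arm with a two-finger parallel gripper is mounted at the origin on the work surface. World frame = base frame: x ahead of the robot, y to its left, z up, the work surface at z = 0. Lengths are in mm, angles in degrees, forces in N, time in s.
With the tool pointing down it reaches from about 300 to 850 mm from the base axis. Payload 4.2 kg.
Tool frame: the origin (TCP) lies on the centre line of the jaws, within the pads' length; the fingertips stand 11 mm ahead of it and the grasp point (between the pads) lies 8 mm behind it; z points along the fingers, y is the line along which they close (so a half turn about z gives the same grasp; the last joint's range is limited). The gripper opens to 91 mm and grips with 3 to 60 N. Pads are 32 mm wide; open, the fingers measure 118 mm over their backs; the gripper's body (76 mm by 178 mm) begins 60 mm behind the grasp point.
Start: joints at [66.406, 18.312, 89.639, -0, 72.044, -1.146], TCP at [219.569, 531.443, 224.976] pointing down, gripper open.
Joint ranges: [-177.97, 177.97], [-48.28, 115.42], [12.27, 149.76], [-77.06, 257.06], [2.81, 150.46], [-146.56, 146.56]. Speed limits (degrees/s): [147.25, 147.25, 180, 180, 180, 180].

INTERFACE

Orientations are given as [roll, pitch, yaw] about the fixed x, y, z axes, in that order (R = Rz(yaw) Ry(pitch) Rx(roll)).
In Python, from workcell import env, grab_frame, camera_model, models gives the robot as it stands.
- The arm moves only by the shell command python3 -m crank 'ROWS' [FORCE]. ROWS is text: rows parted by semicolons, each of 7 numbers parted by spaces: the closure, from -1 (fully open) to 1 (shut), so that 0 is half open, then the shift along the tool's x, y, z in mm, then the turn, a rotation vector about the tool's x, y, z in degrees. A call has 1 to 10 rows; each row shifts and turns the commanded pose from where the row before left it, along the tool's axes as they then stand; what a row does not reach is not made up. A row lasts 1/8 s, in which the tool goes at most 62.5 mm and 10.7 degrees, less where a joint would pass 70% of its speed; a pose out of reach is approached as far as the arm can. A call is refused whole if a number of a shift passes 62.5 or a number of a turn 10.7, either way. A call with a gripper value outside its range is refused whole. The fingers move at their own pace and stop on an object; FORCE is the grip in N (left out, the last holds). Time passes only in rows, so rows that do not move let the fingers close. It gives the time, the measured TCP pose, the force, the opening and the grip force at its end, in the units of the state.
- env.state(): the state, without advancing time (a new reading comes with each control period).
- grab_frame(name): name is "side" or "top" or "wrist"; returns the picture (384x512x3 uint8, blue, green, red); there is no depth.
- camera_model(name): a dict with "K" (3x3 intrinsics, pixels), "k1" (the pictures are not rectified: a ray, as slopes to the right and down, at radius r is drawn at 1 + k1 r^2 times it, then the intrinsics apply), "R" (3x3) and "t" (3): a world point X has camera coordinates R X + t; the wrist camera has in their place "mount" (4x4, takes a point from camera to tool coordinates, whose origin is the TCP and whose axes are the flange's). Camera axes: x right, y down, z forward; pixel columns grow to the right and rows downward; lengths in mm; the calibration is good to about 2 mm. A picture is of the moment at which its call begins: read the wrist's pose just before it. camera_model takes no time and is no camera call.
- env.job_done(): hands the job in; it is judged then, once.
Trained networks look in the newest picture that a camera, given by its name, has taken for a name from the list of things; names that differ only in an ending like _2 or _b are one class to them, and where a whole thing is asked for, a point or a joint stands for the part that bears it (a point fixed in the world has none). Each returns a list of dicts, best first, with "p" (0 to 1); they miss things now and then, are a little off and sometimes report something else, mostly with a low value. They report only what shows in the picture. A call takes as long as a camera call. They do not tell look-alikes from the thing itself.
- models.search_frame(name, camera): "point" ([x, y, z] in mm, in world coordinates, good to about 4 mm: the middle of the surface that is visible of it).
The state is a dict: "time_s": time; "qpos": joint angles; "qvel": joint speeds; "effort": joint torques, N m; "ee_pos": TCP position; "ee_rot": TCP orientation; "force": force on the tool from outside, world axes, zero at the start; "torque": the same for the moment, N m; "gripper_width": finger opening in mm; "gripper_force": force on a finger pad.
Only numpy, scipy, OpenCV 4.12 (cv2) and the standard library are available. Lean on these libraries where they do the work, as an engineer would, in place of code of your own. Each camera call takes 0.05 s, during which the arm holds its last target. There are 200 camera calls.

TASK

Pick up the amber dressing bottle and lay it in the sloped steel cradle with the orange stop, cap end up, label facing squarely out of the cradle towards the customer, and its base fully home, touching the orange stop. It is glass: ease it down gently until it rests on the stop and only then let go, never letting it slide or drop onto the stop, and leave the other bottles and the jars where they are.

Things in the scene. Friction and masses are not known exactly. Their poses are not given: they have to be found in the camera images.
- amber_bottle: Amber bottle to display, orange band on its label: glass bottle, 200 mm tall, about 0.35 kg. Body 56 mm across to 122 mm height, shoulder, then straight neck and black cap 28 mm across from 145 to 200 mm. Origin: centre of its underside; z up its axis to the cap; x out through the middle of the label, which wraps only the front half. Starts upright.
- amber_bottle_label (a point): Middle of the amber bottle's label, on its surface: 28 mm from the axis along the bottle's x, 66 mm up.
- amber_cradle: Cradle with orange stop and +x edge: fixed plank 190 x 110 x 16 mm with two V yokes of 8 mm steel bar (slippery: a bottle let go slides down them), in which a bottle leans 30 deg from upright, cap up on the -x (robot) side, base low to +x. Origin: centre of plank's underside. Yokes 45 and 115 mm up from the stop's lowest setting, arms 40 mm to each side, top 0.18 m up.
- amber_stop: Orange stop plate, 60 x 50 x 8 mm, across the cradle's low end; clamped anywhere over 25 mm along the slope. Origin: on its upper face, where the base centre of a seated bottle comes. z: up the slope along a seated bottle's axis; x: square to that, out of the cradle, up and to the +x side; y: across. The plate reaches 3 mm to +x and 57 mm to -x of the origin.
- green_cradle: A second, empty cradle with a green stop plate and strip, of the same build as amber_cradle; not for the amber bottle.
- green_bottle: Bystander: green bottle of the same shape, standing.
- red_bottle: Bystander: dark red bottle of the same shape, standing.
- jar0: Bystander: closed jar 63 mm across, 84 mm high, standing on the counter; origin at the centre of its underside.
- jar1: Bystander: closed jar 63 mm across, 84 mm high, standing on the counter; origin at the centre of its underside.
- jar2: Bystander: closed jar 63 mm across, 84 mm high, standing on the counter; origin at the centre of its underside.
- jar3: Bystander: closed jar 63 mm across, 84 mm high, standing on the counter; origin at the centre of its underside.
Not all that is in view belongs to the job. What is shaped like the amber_bottle but yellow is not meant.

How it is judged:
By the outcome, as a careful person would: the job done as asked, in the order asked, and still so for the second after the job is handed in, with the robot touching nothing.
It also fails if it takes over 43 s, if anything falls off the work surface, if the arm or the gripper's body presses on something with over 40 N, if the wrist force passes 120 N, or if a joint passes its speed limit or range.

## Working session

There is one attempt and no reset: what is moved stays moved. The work goes in short steps, Python scripts to look and compute and a shell command to move; the robot and the scene stay as the last step left them, time stands still between calls to the robot, and variables do not carry over. Pictures are saved under pics/ and viewed, at most 10 in all, crops included, and the job is handed in when it is done.

```bash
mkdir -p pics; ls
cat > h.py <<'E'
import numpy as np, cv2
from workcell import env, grab_frame, camera_model, models
from scipy.spatial.transform import Rotation as Rn
def pose():
    s=env.state(); T=np.eye(4); T[:3,3]=s["ee_pos"]; T[:3,:3]=Rn.from_euler('xyz',s["ee_rot"],degrees=True).as_matrix(); return T
def cam(n,T=None):
    c=camera_model(n); K=np.array(c["K"])
    if n=="wrist":
        M=T@np.array(c["mount"]); R=M[:3,:3].T; t=-R@M[:3,3]
    else: R=np.array(c["R"]); t=np.array(c["t"])
    return K,c["k1"],R,t
def proj(c,X):
    K,k,R,t=c; p=np.atleast_2d(X)@R.T+t; s=p[:,:2]/p[:,2:]; s=s*(1+k*(s**2).sum(1,keepdims=True)); return s@K[:2,:2].T+K[:2,2]
def ray(c,uv):
    K,k,R,t=c; d=cv2.undistortPoints(np.array([[uv]],float),K,np.array([k,0,0,0.]))[0,0]
    v=R.T@np.array([d[0],d[1],1]); return -R.T@t, v/np.linalg.norm(v)
def tri(obs):
    A=0;b=0
    for c,uv in obs:
        o,v=ray(c,uv); P=np.eye(3)-np.outer(v,v); A=A+P; b=b+P@o
    return np.linalg.solve(A,b)
def onz(c,uv,z):
    o,v=ray(c,uv); return o+v*(z-o[2])/v[2]
E
python3 - <<'E'
from h import *
ims=[]
s=env.state(); print(s["time_s"],s["ee_pos"],s["ee_rot"],s["force"],s["gripper_width"])
for n in ["side","top","wrist"]:
    T=pose(); im=grab_frame(n); cv2.imwrite(f"pics/{n}0.png",im); c=cam(n,T)
    for k in ["amber_bottle","amber_bottle_label","amber_cradle","amber_stop","green_cradle","green_bottle","red_bottle","jar0"]:
        for r in models.search_frame(k,n)[:5]:
            if r["p"]>.2: print(n,k,np.round(r["point"]),round(r["p"],2),np.round(proj(c,r["point"])[0]))
E
```

```text
pics
0.0 [219.37788269 530.9845993  224.09964581] [-1.79896783e+02 -2.85773571e-04  1.57553737e+02] [ 0.27043234 -0.21089008  0.13241286] 91.51635734038018
side amber_bottle [ 612. -133.  107.] 0.88 [239. 156.]
side amber_bottle [ 514. -126.  105.] 0.63 [277. 161.]
side amber_bottle_label [ 611. -137.  102.] 0.74 [239. 157.]
side amber_bottle_label [ 507. -130.  110.] 0.65 [280. 159.]
side amber_cradle [573. 325.  17.] 0.74 [237. 345.]
side amber_cradle [ 695. -231.   62.] 0.27 [212. 144.]
side amber_stop [620. 318.  63.] 0.84 [213. 328.]
side amber_stop [787. -54.  67.] 0.46 [167. 185.]
side amber_stop [ 512. -125.  105.] 0.37 [278. 162.]
side green_cradle [663.  46.  13.] 0.89 [211. 233.]
side green_bottle [ 497. -397.  141.] 0.65 [287.  90.]
side red_bottle [ 500. -271.  137.] 0.84 [285. 117.]
side jar0 [371. -12.  68.] 0.8 [334. 208.]
side jar0 [ 696. -230.   57.] 0.6 [212. 145.]
side jar0 [379. 249.  82.] 0.6 [338. 300.]
side jar0 [786. -55.  68.] 0.57 [167. 184.]
top amber_bottle [ 601. -149.  135.] 0.92 [295. 164.]
top amber_bottle_label [ 601. -148.  136.] 0.84 [295. 164.]
top amber_bottle_label [ 504. -146.  136.] 0.81 [293. 206.]
top amber_stop [621. 312.  65.] 0.95 [108. 157.]
top green_cradle [657.  33.  20.] 0.64 [220. 147.]
top green_cradle [372. -28.  84.] 0.41 [241. 261.]
top green_cradle [ 495. -396.  130.] 0.35 [397. 211.]
top green_bottle [ 495. -397.  132.] 0.84 [398. 211.]
top red_bottle [ 495. -271.  134.] 0.94 [346. 210.]
top jar0 [374. -29.  82.] 0.96 [242. 260.]
top jar0 [778. -78.  86.] 0.96 [265.  96.]
top jar0 [375. 223.  84.] 0.96 [138. 257.]
top jar0 [ 691. -249.   83.] 0.68 [333. 132.]
```

Run:
```python
import cv2,numpy as np
a=[cv2.imread(f"pics/{n}0.png") for n in ("side","top")]
s=cv2.resize(a[0][60:400,130:390],None,fx=1.5,fy=1.5); t=cv2.resize(a[1][70:300,60:430],None,fx=1.08,fy=1.08)
W=np.zeros((600,800,3),np.uint8); W[:s.shape[0],:s.shape[1]]=s; W[:t.shape[0],s.shape[1]:s.shape[1]+t.shape[1]]=t[:, :410]
b=cv2.resize(a[0][110:210,210:310],None,fx=3,fy=3); W[300:600,400:700]=b
cv2.imwrite("pics/m1.png",W)
```

```text
(no output)
```

View pics/m1.png

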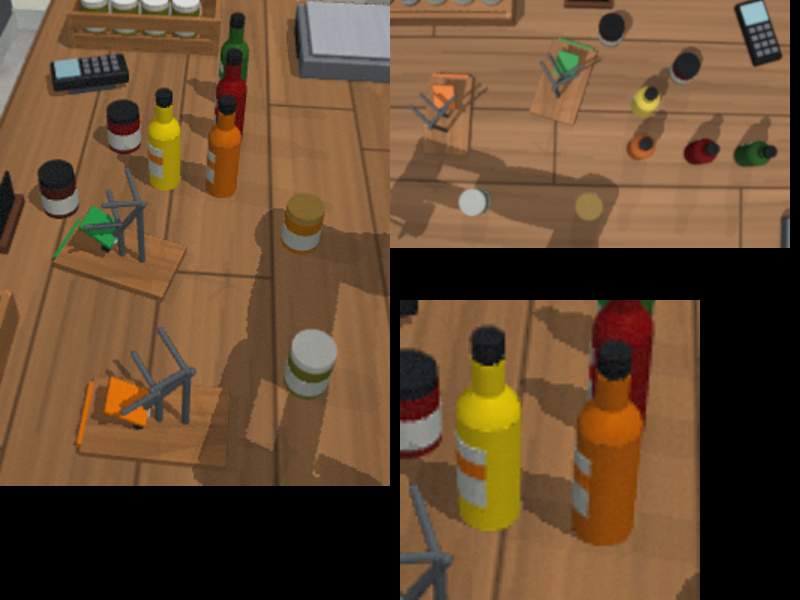

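The amber bottle is the orange one at side (278,162) and top (293,206). The look-alike at side (239,156) and top (295,164) is yellow, so it is not meant. The amber cradle with the orange stop is at side (213,328) and top (108,157). The label on the amber bottle faces roughly +x. Next I take a close look with the wrist camera.

Run:
```python
from h import *
c=camera_model("wrist"); print(np.round(c["mount"],3).tolist(),c["K"],c["k1"])
T=pose(); print(np.round(T,3).tolist())
# desired view: TCP above cradle-ish, tool down; visible spots
for p in ([520,300,380],[600,250,380],[480,-150,400]):
  for yaw in (90,110,157):
    G=np.eye(4);G[:3,3]=p;G[:3,:3]=Rn.from_euler('xyz',[180,0,yaw],degrees=True).as_matrix()
    print(p,yaw,[np.round(proj(cam("wrist",G),np.array(q,float))[0]).tolist() for q in ([620,315,65],[560,315,180],[504,-146,200],[504,-146,66])], "local shift",np.round(T[:3,:3].T@(np.array(p)-T[:3,3])))
```

```text
[[0.0, -0.972, -0.236, 66.908], [1.0, 0.0, -0.0, -0.303], [0.0, -0.236, 0.972, -159.668], [0.0, 0.0, 0.0, 1.0]] [[304.00455035   0.         252.86336509]
 [  0.         304.00455035 191.46110607]
 [  0.           0.           1.        ]] -0.013117951383428791
[[-0.924, 0.382, 0.0, 219.598], [0.382, 0.924, 0.0, 531.441], [0.0, 0.0, -1.0, 224.982], [0.0, 0.0, 0.0, 1.0]]
[520, 300, 380] 90 [[317.0, 152.0], [287.0, 162.0], [242.0, 470.0], [245.0, 392.0]] local shift [-366.  -99. -155.]
[520, 300, 380] 110 [[316.0, 174.0], [289.0, 175.0], [140.0, 453.0], [165.0, 378.0]] local shift [-366.  -99. -155.]
[520, 300, 380] 157 [[285.0, 214.0], [277.0, 200.0], [-71.0, 300.0], [9.0, 255.0]] local shift [-366.  -99. -155.]
[600, 250, 380] 90 [[266.0, 119.0], [219.0, 119.0], [187.0, 445.0], [202.0, 371.0]] local shift [-459. -115. -155.]
[600, 250, 380] 110 [[280.0, 126.0], [240.0, 111.0], [94.0, 413.0], [130.0, 345.0]] local shift [-459. -115. -155.]
[600, 250, 380] 157 [[296.0, 157.0], [292.0, 122.0], [-79.0, 232.0], [7.0, 202.0]] local shift [-459. -115. -155.]
[480, -150, 400] 90 [[361.0, -195.0], [338.0, -314.0], [273.0, 172.0], [268.0, 157.0]] local shift [-501. -530. -175.]
[480, -150, 400] 110 [[467.0, -125.0], [491.0, -238.0], [273.0, 179.0], [268.0, 163.0]] local shift [-501. -530. -175.]
[480, -150, 400] 157 [[552.0, 128.0], [633.0, 84.0], [264.0, 191.0], [261.0, 172.0]] local shift [-501. -530. -175.]
```

```bash
python3 -m crank '-1 -20 0 -58 0 0 0;-1 -52 -14 -22 0 0 0;-1 -52 -14 -22 0 0 0;-1 -52 -14 -22 0 0 0;-1 -52 -14 -22 0 0 0;-1 -52 -14 -9 0 0 0;-1 -52 -14 0 0 0 0;-1 -34 -15 0 0 0 0' && python3 -m crank '-1 0 0 0 0 0 9.6;-1 0 0 0 0 0 9.6;-1 0 0 0 0 0 9.6;-1 0 0 0 0 0 9.6;-1 0 0 0 0 0 9.6;-1 0 0 0 0 0 9.6;-1 0 0 0 0 0 9.6;-1 0 0 0 0 0 0'
python3 - <<'E'
from h import *
T=pose(); im=grab_frame("wrist"); cv2.imwrite("pics/w1.png",im); np.save("w1.npy",T); c=cam("wrist",T)
for k in ["amber_cradle","amber_stop"]:
    for r in models.search_frame(k,"wrist")[:3]: print(k,np.round(r["point"]),r["p"],proj(c,r["point"]))
cv2.imwrite("pics/w1c.png",cv2.resize(im[60:300,180:480],(750,600),interpolation=cv2.INTER_CUBIC))
E
```

```text
time_s: 2.35
ee_pos: [521.8, 298.6, 379.7]
ee_rot: [-180.0, 0.0, 157.5]
force: [0.5, 0.8, -0.0]
gripper_width: 91.3
gripper_force: 0.0
time_s: 3.35
ee_pos: [520.0, 300.2, 379.9]
ee_rot: [-180.0, -0.0, 90.5]
force: [0.2, -0.4, 0.8]
gripper_width: 91.2
gripper_force: 0.0
amber_cradle [573. 320.  18.] 0.65 [[284.80246993 146.02540358]]
amber_stop [619. 309.  61.] 0.87 [[316.26011689 155.35113408]]
```

View pics/w1c.png

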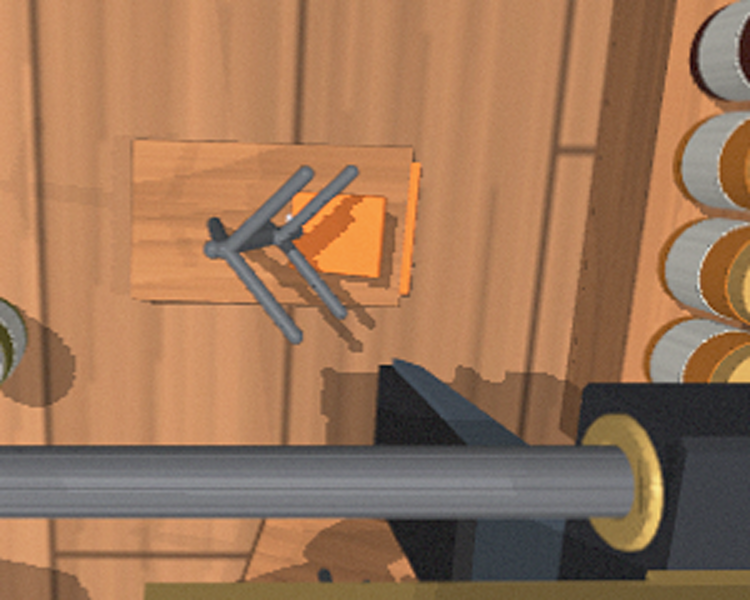

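Wrist view: the amber plank runs from crop (133,140) to (413,148) to (401,306), with its orange strip on the +x end. The stop's right-hand corners are at (386,197) and (379,277). I need a second view of the cradle, then I look at the bottle from its label side.

```bash
python3 -m crank '-1 -40 27 0 0 0 0;-1 -40 27 0 0 0 0;-1 -40 27 0 0 0 0;-1 0 0 0 0 0 0;-1 0 0 0 0 0 0' | head -3
python3 - <<'E'
from h import *
T=pose(); im=grab_frame("wrist"); cv2.imwrite("pics/w2.png",im); np.save("w2.npy",T); c=cam("wrist",T)
print(proj(c,np.array([[573,320,18],[619,309,61.]])))
E
python3 -m crank '-1 -54 0 8 0 0 0;-1 -54 0 8 0 0 0;-1 -54 0 8 0 0 0;-1 -54 0 8 0 0 0;-1 -54 0 8 0 0 0;-1 -56 0 10 0 0 0' | head -2
python3 -m crank '-1 0 0 0 0 0 10;-1 0 0 0 0 0 10;-1 0 0 0 0 0 10;-1 0 0 0 0 0 10;-1 0 0 0 0 0 10;-1 0 0 0 0 0 10;-1 0 0 0 0 0 10;-1 0 0 0 0 0 10;-1 0 0 0 0 0 10;-1 0 0 0 0 0 0' |head -3
python3 - <<'E'
from h import *
T=pose(); im=grab_frame("wrist"); cv2.imwrite("pics/w3.png",im); np.save("w3.npy",T); c=cam("wrist",T)
for k in ["amber_bottle","amber_bottle_label"]:
    for r in models.search_frame(k,"wrist")[:3]: print(k,np.round(r["point"],1),r["p"],proj(c,r["point"]))
a=cv2.imread("pics/w2.png"); u,v=[int(q) for q in proj(cam("wrist",np.load("w2.npy")),np.array([590,315,20.]))[0]]
print(u,v); v0=max(0,v-75);u0=u-100
A=cv2.resize(a[v0:v0+150,u0:u0+200],(400,300),interpolation=cv2.INTER_CUBIC); print("A origin",u0,v0)
u,v=[int(q) for q in proj(c,np.array([504,-146,100.]))[0]]; print("B",u,v)
B=cv2.resize(im[max(0,v-100):v+100,max(0,u-65):u+65],(390,600),interpolation=cv2.INTER_CUBIC); print("B origin",max(0,u-65),max(0,v-100),im[max(0,v-100):v+100,max(0,u-65):u+65].shape)
W=np.zeros((600,800,3),np.uint8);W[:A.shape[0],:400]=A;W[:,405:795]=B;cv2.imwrite("pics/m3.png",W)
E
```

```text
time_s: 4.12
ee_pos: [601.5, 181.0, 379.8]
ee_rot: [-180.0, -0.0, 90.4]
[[236.44155021  71.24725298]
 [265.93066887  75.01257744]]
time_s: 4.92
ee_pos: [603.8, -145.2, 330.3]
time_s: 6.18
ee_pos: [603.8, -143.9, 330.3]
ee_rot: [-180.0, -0.0, 0.6]
amber_bottle [ 530.6 -143.9  117.9] 0.89 [[252.27775345 227.55580671]]
amber_bottle [ 622.1 -155.2  139.1] 0.79 [[262.80121596 159.48467868]]
amber_bottle [ 507.2 -385.3   24.8] 0.3 [[401.27986171 222.40998409]]
amber_bottle_label [ 620.8 -151.   140.3] 0.9 [[259.17888518 160.70546563]]
amber_bottle_label [ 509.7 -262.4   31.3] 0.73 [[326.67554063 221.59283587]]
amber_bottle_label [ 530.6 -148.8  122.4] 0.61 [[256.09298353 228.82317619]]
246 73
A origin 146 0
B 253 241
B origin 188 141 (200, 130, 3)
```

View pics/m3.png

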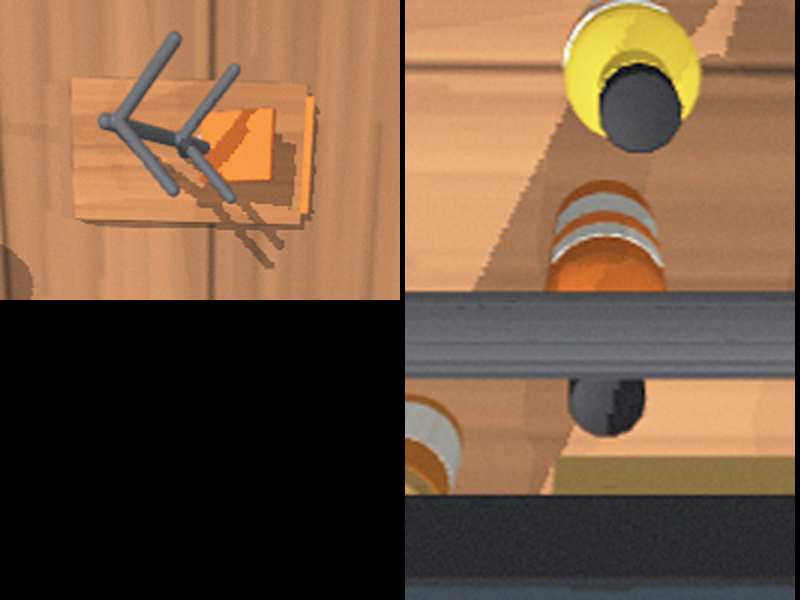

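W2 crop: plank corners (72,78), (306,86) and (74,217), stop's right edge (273,109)–(272,181). W3 crop: the amber label faces the camera (+x), its white ring running about (552,262)–(662,262), below the yellow bottle at (640,105). Now I compute the poses.

```bash
cat > fit.py <<'E'
from h import *
from scipy.optimize import least_squares
c1=cam("wrist",np.load("w1.npy"));c2=cam("wrist",np.load("w2.npy"));c3=cam("wrist",np.load("w3.npy"));cs=cam("side");ct=cam("top")
w1=lambda x,y:(180+x/2.5,60+y/2.5); w2=lambda x,y:(146+x/2,y/2)
s=lambda x,y:(210+(x-400)/3,110+(y-300)/3); t=lambda x,y:(60+(x-390)/1.08,70+y/1.08)
cap=tri([(cs,s(615,347)),(ct,t(647,142))]); print("cap top",cap)
P=[(-95,55,16),(95,55,16),(95,-55,16),(-95,-55,16)]
obs=[(c1,w1(133,140),P[0]),(c1,w1(413,148),P[1]),(c1,w1(401,306),P[2]),(c1,w1(132,298),P[3]),(c2,w2(72,78),P[0]),(c2,w2(306,86),P[1]),(c2,w2(303,222),P[2]),(c2,w2(74,217),P[3])]
c30,s30=np.cos(np.pi/6),.5
X=np.array([c30,0,s30]);Z=np.array([-s30,0,c30])
st=[(c1,w1(386,197),1),(c1,w1(379,277),-1),(c2,w2(274,109),1),(c2,w2(272,181),-1)]
def W(p,q): a=np.radians(p[2]); R=np.array([[np.cos(a),-np.sin(a),0],[np.sin(a),np.cos(a),0],[0,0,1]]); return R@q+[p[0],p[1],0]
def f(p):
    r=[proj(c,W(p,np.array(q,float)))[0]-uv for c,uv,q in obs]
    o=np.array([p[3],0,p[4]])
    r+=[proj(c,W(p,o+3*X+25*g*np.array([0,1,0])-8*Z))[0]-uv for c,uv,g in st]
    return np.concatenate(r)
r=least_squares(f,[573,315,0,45,60]); print(np.round(r.x,2)); print(np.round(f(r.x).reshape(-1,2),1).tolist())
o=W(r.x,np.array([r.x[3],0,r.x[4]])); print("stop origin",o)
E
cat > lab.py <<'E'
from fit import *
for dx,dy in((0,0),(3,0),(0,3)):
  for n,c,f in(("side",cs,"side0"),("w3",c3,"w3")):
    im=cv2.imread(f"pics/{f}.png"); C=-c[2].T@c[3]; out=[]
    for th in range(-120,121,10):
        a=np.radians(th);v=[]
        for z in range(36,100,2):
            p=np.array([cap[0]+dx+28*np.cos(a),cap[1]+dy+28*np.sin(a),z])
            if np.dot(C-p,[np.cos(a),np.sin(a),0])<0:continue
            u=proj(c,p)[0].round().astype(int); v.append(int(im[u[1],u[0],0]))
        if v: out.append((th,max(v),int(np.mean(v))))
    print(n,dx,dy,out)
E
python3 lab.py
```

```text
cap top [ 509.08563222 -149.87767693  198.78994676]
[580.3  311.8   -1.01  56.99  75.01]
[[-0.3, -0.3], [1.0, -0.4], [-0.3, 0.5], [-0.5, 0.9], [-1.0, -0.7], [1.7, -1.6], [-0.7, 1.7], [-0.1, 1.4], [-0.1, -0.4], [-0.1, -0.1], [0.4, -0.3], [-0.2, 0.1]]
stop origin [637.27500439 310.79037834  75.01460414]
side 0 0 [(10, 119, 67), (20, 107, 66), (30, 107, 68), (40, 132, 77), (50, 116, 78), (60, 101, 40), (70, 12, 9), (80, 15, 10), (90, 19, 10), (100, 12, 10), (110, 11, 10), (120, 17, 10)]
w3 0 0 [(-70, 91, 85), (-60, 97, 86), (-50, 156, 99), (-40, 152, 98), (-30, 153, 102), (-20, 158, 103), (-10, 146, 105), (0, 141, 106), (10, 141, 108), (20, 182, 108), (30, 177, 109), (40, 165, 111), (50, 192, 108), (60, 216, 114), (70, 194, 99), (80, 194, 80)]
side 3 0 [(10, 90, 63), (20, 119, 75), (30, 100, 66), (40, 107, 68), (50, 111, 78), (60, 116, 79), (70, 19, 10), (80, 18, 10), (90, 13, 10), (100, 17, 10), (110, 12, 10), (120, 13, 10)]
w3 3 0 [(-70, 89, 86), (-60, 91, 86), (-50, 134, 88), (-40, 152, 97), (-30, 138, 83), (-20, 141, 84), (-10, 141, 88), (0, 141, 91), (10, 141, 97), (20, 141, 98), (30, 141, 101), (40, 142, 106), (50, 192, 100), (60, 216, 114), (70, 194, 105), (80, 174, 81)]
side 0 3 [(10, 119, 65), (20, 107, 68), (30, 107, 71), (40, 132, 79), (50, 116, 80), (60, 101, 40), (70, 12, 9), (80, 15, 10), (90, 19, 11), (100, 12, 10), (110, 11, 10), (120, 19, 10)]
w3 0 3 [(-70, 150, 101), (-60, 180, 122), (-50, 173, 117), (-40, 173, 112), (-30, 189, 112), (-20, 151, 111), (-10, 141, 106), (0, 142, 108), (10, 142, 105), (20, 141, 107), (30, 139, 106), (40, 141, 108), (50, 216, 106), (60, 174, 92), (70, 79, 63), (80, 86, 70)]
```

Measured: amber axis at about (508,-149), cap top 199 (expected 200). Label azimuth is about -27°, to be checked again once held. Stop origin is (637,311,75), cradle yaw -1°. Now going over the bottle.

```bash
python3 -m crank '-1 -48 2 0 0 0 0;-1 -48 2 0 0 0 0;-1 0 0 0 0 0 -10.4;-1 0 0 0 0 0 -10.4;-1 0 0 0 0 0 -10.4;-1 0 0 0 0 0 -10.4;-1 0 0 0 0 0 -10.4;-1 0 0 0 0 0 -10.4;-1 0 0 45 0 0 0;-1 0 0 35 0 0 0'
python3 -m crank '-1 0 0 0 0 0 0' >/dev/null
python3 - <<'E'
from h import *
ims=[]
for n in("side","top"):
    T=pose();im=grab_frame(n);c=cam(n)
    u,v=[int(q) for q in proj(c,np.array([508,-149,170.]))[0]]
    ims.append(cv2.resize(im[v-50:v+50,u-65:u+65],(390,300),interpolation=cv2.INTER_CUBIC))
    print(n,u,v,proj(c,T[:3,3]+19*T[:3,2]))
cv2.imwrite("pics/m4.png",np.hstack(ims)); print(T[:3,3])
E
```

```text
time_s: 7.58
ee_pos: [507.5, -149.6, 248.9]
ee_rot: [180.0, -0.0, 62.9]
force: [0.5, -1.0, 0.0]
gripper_width: 91.0
gripper_force: 0.0
side 281 135 [[283.47235653 115.74611083]]
top 296 203 [[299.51554105 201.39004073]]
[ 507.62543809 -149.68234395  249.82380717]
```

View pics/m4.png

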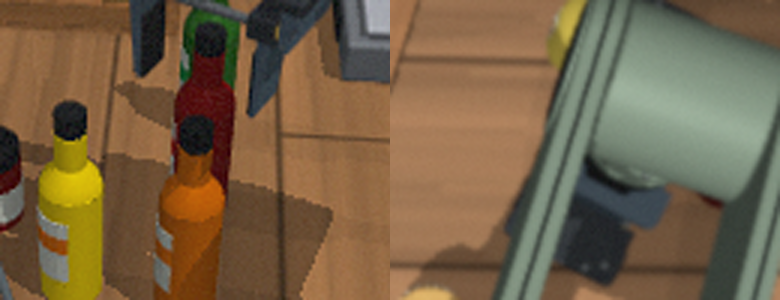

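The fingers at crop (145,75) and (260,110) straddle the amber cap at (197,120), and the projection agrees with the axis. I descend, grip and lift.

```bash
python3 -m crank '-1 0 0 30 0 0 0;-1 0 0 30 0 0 0;-1 0 0 15 0 0 0;-1 0 0 11 0 0 0;-1 0 0 0 0 0 0' && python3 -m crank '0 0 0 0 0 0 0;0.3 0 0 0 0 0 0;1 0 0 0 0 0 0;1 0 0 0 0 0 0;1 0 0 0 0 0 0;1 0 0 0 0 0 0;1 0 0 0 0 0 0' 45 && python3 -m crank '1 0 0 -15 0 0 0;1 0 0 -30 0 0 0;1 0 0 -50 0 0 0;1 0 0 -50 0 0 0;1 0 0 -50 0 0 0;1 0 0 -40 0 0 0;1 0 0 0 0 0 0'
```

```text
time_s: 8.43
ee_pos: [508.1, -150.0, 164.2]
ee_rot: [180.0, -0.0, 62.8]
force: [-0.7, -0.3, 0.1]
gripper_width: 91.0
gripper_force: 0.0
time_s: 9.3
ee_pos: [507.6, -149.8, 163.9]
ee_rot: [-180.0, -0.0, 62.8]
force: [-0.2, 0.3, 1.0]
gripper_width: 27.0
gripper_force: 45.0
time_s: 10.18
ee_pos: [508.7, -150.2, 402.3]
ee_rot: [179.6, -0.1, 62.8]
force: [-0.1, 0.4, -4.7]
gripper_width: 27.4
gripper_force: 45.0
```

```bash
python3 -m crank '1 25 -10 0 0 0 0;1 50 -20 0 0 0 0;1 50 -20 0 0 0 0;1 50 -20 0 0 0 0;1 50 -20 0 0 0 0;1 50 -20 0 0 0 0;1 50 -20 0 0 0 0;1 50 -20 0 0 0 0;1 40 -16 0 0 0 0;1 15 -8 0 0 0 0' && python3 -m crank '1 0 0 0 0 0 -8.7;1 0 0 0 0 0 -8.7;1 0 0 0 0 0 -8.7;1 0 0 0 -8 0 0;1 0 0 0 -8 0 0;1 0 0 0 -8 0 0;1 0 0 0 -6 0 0;1 0 0 0 0 0 0'
cat > look.py <<'E'
import sys; from h import *
ims=[];L=164
for n in("side","top"):
    T=pose();im=grab_frame(n);c=cam(n);cv2.imwrite(f"pics/{sys.argv[1]}_{n}.png",im)
    base=T[:3,3]+L*T[:3,2]; C=-c[2].T@c[3]; B=np.column_stack([T[:3,1],-T[:3,0],-T[:3,2]])  # bottle x,y?,z
    B[:,1]=np.cross(B[:,2],B[:,0]); out=[]
    for th in range(-120,121,6):
        a=np.radians(th);nrm=B@[np.cos(a),np.sin(a),0]; v=[]
        for z in range(38,98,2):
            p=base+28*nrm+z*B[:,2]
            if (C-p)@nrm<4: continue
            u=proj(c,p)[0].round().astype(int); v.append(int(im[u[1],u[0],0]))
        if v: out.append((th,max(v),int(np.mean(v))))
    print(n,out); u,v=proj(c,base+66*B[:,2])[0].astype(int); print(u,v)
    ims.append(cv2.resize(im[v-60:v+60,u-60:u+60],(400,400),interpolation=cv2.INTER_CUBIC))
cv2.imwrite(f"pics/{sys.argv[1]}.png",np.hstack(ims)); s=env.state(); print(T.round(3).tolist(),s["qpos"],s["force"])
E
python3 look.py l1
```

```text
time_s: 11.42
ee_pos: [549.3, 314.2, 395.4]
ee_rot: [-179.8, 0.3, 62.9]
force: [-0.4, -0.1, -4.2]
gripper_width: 27.1
gripper_force: 45.0
time_s: 12.42
ee_pos: [547.1, 310.7, 396.2]
ee_rot: [150.4, 0.2, 88.9]
force: [-0.7, 0.3, -4.1]
gripper_width: 27.2
gripper_force: 45.0
side [(-18, 211, 71), (-12, 142, 77), (-6, 198, 90), (0, 151, 98), (6, 167, 99), (12, 165, 98), (18, 172, 108), (24, 173, 108), (30, 175, 106), (36, 197, 114), (42, 161, 109), (48, 166, 111), (54, 199, 114), (60, 165, 111), (66, 165, 112), (72, 160, 110), (78, 181, 111), (84, 162, 108), (90, 158, 55), (96, 13, 8), (102, 18, 10), (108, 13, 10), (114, 18, 10), (120, 19, 10)]
220 247
top [(-120, 64, 48), (-114, 51, 39), (-108, 40, 30), (-102, 29, 23), (-96, 28, 23), (-90, 28, 24), (-84, 29, 24), (-78, 28, 23), (-72, 28, 25), (-66, 30, 26), (-60, 30, 26), (-54, 32, 27), (-48, 31, 28), (-42, 54, 32), (-36, 103, 67), (-30, 119, 91), (-24, 119, 93), (-18, 121, 95), (-12, 122, 96), (-6, 126, 96), (0, 128, 98), (6, 127, 100), (12, 125, 98), (18, 124, 98), (24, 138, 101), (30, 131, 97), (36, 131, 97)]
76 149
[[0.02, 0.868, 0.496, 548.524], [1.0, -0.016, -0.012, 311.16], [-0.002, 0.496, -0.868, 397.273], [0.0, 0.0, 0.0, 1.0]] [ 37.74943664   8.22252984  84.67643099 -20.29994003  64.54330522
  44.03498206] [-0.27697793 -0.47023894 -3.49263792]
```

View pics/l1.png

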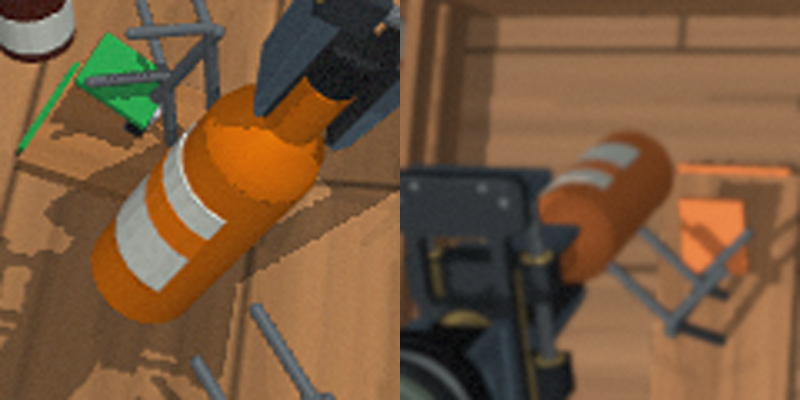

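Both views show the label, with its edges at +90° (side) and -37° (top) around the tool's y. The label therefore spans about 127° and its middle sits at +26.5°. I turn the bottle by that and recheck.

```bash
python3 -m crank '1 0 0 0 0 0 9;1 0 0 0 0 0 9;1 0 0 0 0 0 8.5;1 0 0 0 0 0 0;1 0 0 0 0 0 0' | head -3
cat > todo.py <<'E'
from h import *
S=np.array([637.3,310.8,75.]);yaw=Rn.from_euler('z',-1,degrees=True).as_matrix()
B=yaw@np.column_stack([[.866,0,.5],[0,1,0],[-.5,0,.866]])
T=pose(); R=T[:3,:3]
def rep(L=164):
    tgt=S+L*B[:,2]; d=B.T@(T[:3,3]-tgt); print("TCP off seat in stop axes",d.round(1))
    for q in ([15,0,40],[6,0,12],[0,0,8],[0,0,0]): print(q,"tool shift",(R.T@(tgt+B@np.array(q,float)-T[:3,3])).round(1))
    for i,n in enumerate("XYZ"): print("1mm of",n,"in tool",(R.T@B[:,i]).round(3))
    ax=-R[:,2]; print("axis tilt err deg (about stop x,y)",np.degrees(B.T@np.cross(ax,B[:,2])).round(2), "force stop axes",(B.T@np.array(env.state()["force"])).round(2))
rep()
E
python3 todo.py; sed -i 's/B=np.column_stack(\[T\[:3,1\],-T\[:3,0\],-T\[:3,2\]\])/B=np.column_stack([T[:3,:3]@[np.sin(np.radians(26.5)),np.cos(np.radians(26.5)),0],T[:3,0],-T[:3,2]])/' look.py; python3 look.py l2
```

```text
time_s: 13.15
ee_pos: [550.5, 311.9, 398.7]
ee_rot: [152.7, -12.8, 65.5]
TCP off seat in stop axes [ 86.7  -0.5 159.7]
[15, 0, 40] tool shift [-31.4 -64.3 119.8]
[6, 0, 12] tool shift [-35.3 -72.4 147.8]
[0, 0, 8] tool shift [-38.  -77.8 151.8]
[0, 0, 0] tool shift [-38.  -77.8 159.8]
1mm of X in tool [ 0.447  0.895 -0.001]
1mm of Y in tool [ 0.895 -0.447 -0.002]
1mm of Z in tool [-0.002  0.    -1.   ]
axis tilt err deg (about stop x,y) [ 0.11 -0.05 -0.  ] force stop axes [-1.7   1.19 -3.74]
side [(-18, 190, 96), (-12, 190, 99), (-6, 161, 95), (0, 173, 97), (6, 193, 102), (12, 185, 102), (18, 154, 101), (24, 193, 105), (30, 197, 108), (36, 194, 111), (42, 206, 113), (48, 218, 116), (54, 198, 111), (60, 88, 28), (66, 15, 9), (72, 11, 10), (78, 10, 10), (84, 10, 10), (90, 11, 10), (96, 20, 10), (102, 15, 10), (108, 19, 11), (114, 20, 11), (120, 19, 10)]
218 246
top [(-120, 66, 55), (-114, 60, 47), (-108, 47, 36), (-102, 35, 25), (-96, 25, 22), (-90, 27, 22), (-84, 27, 23), (-78, 29, 24), (-72, 30, 25), (-66, 65, 35), (-60, 106, 75), (-54, 119, 91), (-48, 117, 92), (-42, 120, 95), (-36, 123, 94), (-30, 129, 97), (-24, 135, 97), (-18, 131, 96), (-12, 131, 97), (-6, 144, 99), (0, 130, 101), (6, 125, 100), (12, 130, 103), (18, 141, 104), (24, 141, 104), (30, 136, 104), (36, 136, 102)]
75 147
[[0.404, 0.767, 0.499, 550.39], [0.888, -0.461, -0.01, 311.914], [0.222, 0.447, -0.866, 398.749], [0.0, 0.0, 0.0, 1.0]] [ 37.76911931   8.22435745  84.62943868 -20.37087018  64.45569332
  70.51891365] [-0.27030061 -0.20444693 -3.65942744]
```

The label is now centred within about 2° (edges +59° and -63°). I move in above the yokes, 15 mm out and 40 mm up from the seat.

```bash
python3 -m crank '1 -10 -21 0 0 0 0;1 -11 -22 0 0 0 0;1 -10 -21 0 0 0 0;1 0 0 20 0 0 0;1 0 0 30 0 0 0;1 0 0 30 0 0 0;1 0 0 25 0 0 0;1 0 0 15 0 0 0;1 0 0 0 0 0 0;1 0 0 0 0 0 0' && python3 todo.py; python3 look.py l3 | tail -1
python3 - <<'E'
import cv2,numpy as np
a=cv2.imread("pics/l3_side.png");cv2.imwrite("pics/l3c.png",cv2.resize(a[200:380,130:330],(660,594),interpolation=cv2.INTER_CUBIC))
E
```

```text
time_s: 14.5
ee_pos: [548.7, 313.3, 260.7]
ee_rot: [152.6, -13.0, 65.5]
force: [-0.2, 0.1, -2.8]
gripper_width: 27.7
gripper_force: 45.0
TCP off seat in stop axes [16.1  1.  41.2]
[15, 0, 40] tool shift [-1.3 -0.5  1.2]
[6, 0, 12] tool shift [-5.4 -8.6 29.2]
[0, 0, 8] tool shift [ -8.1 -14.   33.1]
[0, 0, 0] tool shift [ -8.1 -14.   41.1]
1mm of X in tool [0.448 0.894 0.002]
1mm of Y in tool [ 0.894 -0.448 -0.   ]
1mm of Z in tool [ 0.001  0.001 -1.   ]
axis tilt err deg (about stop x,y) [0.   0.09 0.  ] force stop axes [-1.62  0.1  -2.31]
  79.77070848] [ 0.58098128  0.78038486 -4.18000734]
```

View pics/l3c.png

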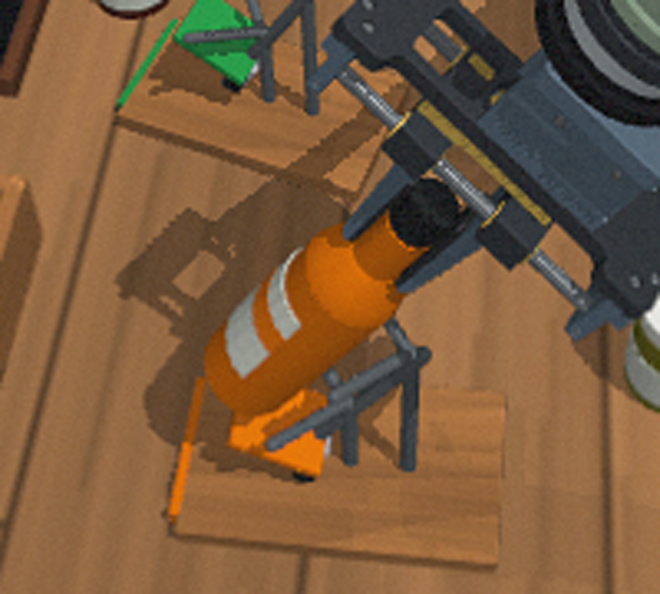

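The bottle hangs over the open V, parallel to it, with its base above the orange stop. I lower to about 15 mm up, then ease in towards the yokes in small steps.

```bash
python3 -m crank '1 0 0 10 0 0 0;1 0 0 10 0 0 0;1 0 0 6 0 0 0;1 0 0 0 0 0 0' && python3 -m crank '1 -2 -3.5 0 0 0 0;1 -2 -3.5 0 0 0 0;1 0 0 0 0 0 0;1 0 0 0 0 0 0' && python3 todo.py | sed -n '1p;$p'; python3 -m crank '1 -1 -2 0 0 0 0;1 0 0 0 0 0 0;1 0 0 0 0 0 0' && python3 todo.py | sed -n '1p;$p'
```

```text
time_s: 15.1
ee_pos: [561.4, 312.3, 235.9]
ee_rot: [152.7, -12.8, 65.5]
force: [0.3, -0.6, -4.4]
gripper_width: 27.2
gripper_force: 45.0
time_s: 15.6
ee_pos: [554.4, 312.5, 233.2]
ee_rot: [152.7, -12.9, 65.5]
force: [-0.9, -0.2, -3.9]
gripper_width: 27.4
gripper_force: 45.0
TCP off seat in stop axes [ 7.3  0.2 14.5]
axis tilt err deg (about stop x,y) [ 0.05  0.03 -0.  ] force stop axes [-2.78 -0.21 -2.94]
time_s: 15.98
ee_pos: [552.5, 312.4, 231.8]
ee_rot: [152.7, -12.9, 65.5]
force: [0.4, 0.2, -4.4]
gripper_width: 27.4
gripper_force: 45.0
TCP off seat in stop axes [ 5.   0.1 14.2]
axis tilt err deg (about stop x,y) [ 0.07  0.   -0.  ] force stop axes [-1.86  0.22 -4.03]
```

```bash
python3 -m crank '1 -0.9 -1.8 0 0 0 0;1 0 0 0 0 0 0' >/dev/null; python3 todo.py | sed -n '1p;$p'; python3 -m crank '1 -0.45 -0.9 0 0 0 0;1 0 0 0 0 0 0' >/dev/null;  python3 todo.py | sed -n '1p;$p'; python3 -m crank '1 -0.45 -0.9 0 0 0 0;1 0 0 0 0 0 0' >/dev/null;  python3 todo.py | sed -n '1p;$p'; python3 -m crank '1 -0.45 -0.9 0 0 0 0;1 0 0 0 0 0 0' >/dev/null;  python3 todo.py | sed -n '1p;$p'
```

```text
TCP off seat in stop axes [ 2.7  0.  14.2]
axis tilt err deg (about stop x,y) [ 0.08 -0.02 -0.  ] force stop axes [-1.82  0.9  -3.26]
TCP off seat in stop axes [ 1.9  0.1 14.2]
axis tilt err deg (about stop x,y) [ 0.07 -0.   -0.  ] force stop axes [-0.89  0.03 -2.74]
TCP off seat in stop axes [ 0.8  0.  14.2]
axis tilt err deg (about stop x,y) [ 0.08 -0.01  0.  ] force stop axes [-2.5  -1.16 -3.41]
TCP off seat in stop axes [ 0.3  0.1 14.3]
axis tilt err deg (about stop x,y) [ 0.06  0.04 -0.  ] force stop axes [-1.37 -0.4  -4.49]
```

```bash
for i in 1; do python3 -m crank '1 -0.45 -0.9 0 0 0 0;1 0 0 0 0 0 0' >/dev/null; python3 todo.py | sed -n '1p;$p'; done; python3 -m crank '1 -0.45 -0.9 0 0 0 0;1 0 0 0 0 0 0' >/dev/null;  python3 todo.py | sed -n '1p;$p'; python3 -m crank '1 -0.45 -0.9 0 0 0 0;1 0 0 0 0 0 0' >/dev/null;  python3 todo.py | sed -n '1p;$p'
```

```text
TCP off seat in stop axes [-0.1  0.1 14.5]
axis tilt err deg (about stop x,y) [0.05 0.11 0.  ] force stop axes [ 1.55 -1.17 -3.78]
TCP off seat in stop axes [-0.5  0.1 14.6]
axis tilt err deg (about stop x,y) [0.05 0.17 0.  ] force stop axes [ 3.37 -1.9  -4.35]
TCP off seat in stop axes [-0.7  0.1 14.7]
axis tilt err deg (about stop x,y) [0.04 0.25 0.  ] force stop axes [ 5.29 -2.4  -5.67]
```

Yoke contact found at X≈0, as measured. I back off to light contact and ease down along the slope.

```bash
python3 -m crank '1 0.1 1.2 0 0 0 0;1 0 0 2 0 0 0;1 0 0 2 0 0 0;1 0 0 2 0 0 0;1 0 0 2 0 0 0;1 0 0 0 0 0 0;1 0 0 0 0 0 0' >/dev/null; python3 todo.py | sed -n '1p;$p'; python3 -m crank '1 0 0 1 0 0 0;1 0 0 1 0 0 0;1 0 0 0 0 0 0' >/dev/null;  python3 todo.py | sed -n '1p;$p'; python3 -m crank '1 0 0 1 0 0 0;1 0 0 0 0 0 0' >/dev/null;  python3 todo.py | sed -n '1p;$p'
```

```text
TCP off seat in stop axes [-1.4 -0.8  6.1]
axis tilt err deg (about stop x,y) [0.12 0.06 0.  ] force stop axes [ 4.23 -4.99 -2.54]
TCP off seat in stop axes [-1.4 -0.8  4.3]
axis tilt err deg (about stop x,y) [ 0.12  0.06 -0.  ] force stop axes [ 4.45 -5.24 -0.76]
TCP off seat in stop axes [-1.4 -0.8  3.3]
axis tilt err deg (about stop x,y) [ 0.12  0.06 -0.  ] force stop axes [ 3.42 -4.53 -0.43]
```

```bash
python3 -m crank '1 -0.4 1.3 0 0 0 0;1 0 0 0 0 0 0;1 0 0 0 0 0 0' >/dev/null; python3 todo.py | sed -n '1p;$p'; python3 -m crank '1 0 0 1 0 0 0;1 0 0 0 0 0 0' >/dev/null;  python3 todo.py | sed -n '1p;$p'; python3 -m crank '1 0 0 1 0 0 0;1 0 0 0 0 0 0' >/dev/null;  python3 todo.py | sed -n '1p;$p'
```

```text
TCP off seat in stop axes [-1.2 -1.2  3.1]
axis tilt err deg (about stop x,y) [ 0.06 -0.02 -0.  ] force stop axes [ 2.07 -1.56 -0.87]
TCP off seat in stop axes [-1.2 -1.2  2.1]
axis tilt err deg (about stop x,y) [ 0.06 -0.02 -0.  ] force stop axes [ 1.79 -1.9  -1.53]
TCP off seat in stop axes [-1.2 -1.2  1.1]
axis tilt err deg (about stop x,y) [ 0.06 -0.02 -0.  ] force stop axes [ 1.54 -1.84 -2.06]
```

```bash
python3 -m crank '1 0 0 1 0 0 0;1 0 0 0 0 0 0' >/dev/null; python3 todo.py | sed -n '1p;$p'; python3 -m crank '1 0 0 1 0 0 0;1 0 0 0 0 0 0' >/dev/null;  python3 todo.py | sed -n '1p;$p'; python3 -m crank '1 0 0 1 0 0 0;1 0 0 0 0 0 0' >/dev/null;  python3 todo.py | sed -n '1p;$p'
```

```text
TCP off seat in stop axes [-1.2 -1.3  0. ]
axis tilt err deg (about stop x,y) [ 0.07 -0.02  0.  ] force stop axes [ 0.62 -1.07 -2.68]
TCP off seat in stop axes [-1.2 -1.3 -0.9]
axis tilt err deg (about stop x,y) [ 0.07 -0.02 -0.  ] force stop axes [-0.08 -0.19 -2.84]
TCP off seat in stop axes [-1.1 -1.3 -1.8]
axis tilt err deg (about stop x,y) [ 0.07 -0.02 -0.  ] force stop axes [ 0.3  -0.41 -2.26]
```

```bash
python3 look.py l4 | tail -1
python3 - <<'E'
import cv2,numpy as np
a=cv2.imread("pics/l4_side.png");b=cv2.imread("pics/l4_top.png")
cv2.imwrite("pics/l4c.png",np.hstack([cv2.resize(a[240:360,160:280],(500,500),interpolation=cv2.INTER_CUBIC),cv2.resize(b[120:200,72:120],(300,500),interpolation=cv2.INTER_CUBIC)]))
E
```

```text
82.92678889] [ 0.84222439 -0.84616764 -1.95952858]
```

View pics/l4c.png

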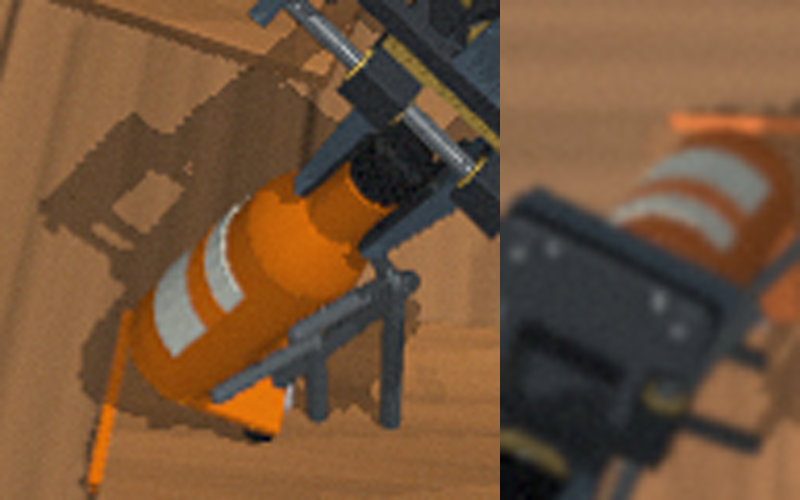

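The base is right at the orange stop (crop 240,410) and the label faces out. There is no stop force yet, so I go on in 1 mm steps.

```bash
python3 -m crank '1 0 0 1 0 0 0;1 0 0 0 0 0 0' >/dev/null; python3 todo.py | sed -n '1p;$p'; python3 -m crank '1 0 0 1 0 0 0;1 0 0 0 0 0 0' >/dev/null;  python3 todo.py | sed -n '1p;$p'
```

```text
TCP off seat in stop axes [-0.9 -1.2 -1.9]
axis tilt err deg (about stop x,y) [0.04 0.01 0.  ] force stop axes [-2.5  -0.66  6.43]
TCP off seat in stop axes [-0.6 -1.1 -1.9]
axis tilt err deg (about stop x,y) [ 0.01  0.05 -0.  ] force stop axes [-2.98 -0.88 13.81]
```

```bash
python3 -m crank '1 0 0 0.7 0 0 0;1 0 0 0 0 0 0' >/dev/null; python3 todo.py | sed -n '1p;$p'; grep -q . /dev/null; python3 todo.py | sed -n '$p'
```

```text
TCP off seat in stop axes [-0.5 -1.  -1.9]
axis tilt err deg (about stop x,y) [-0.01  0.07  0.  ] force stop axes [-3.29 -1.01 18.18]
axis tilt err deg (about stop x,y) [-0.01  0.07  0.  ] force stop axes [-3.29 -1.01 18.18]
```

Firm, repeatable contact with the stop at Z=-1.9. I relax the push, settle lightly into the yokes, and ease the grip off first.

```bash
python3 -m crank '1 -0.4 -0.8 -1.8 0 0 0;1 0 0 0 0 0 0;1 0 0 0 0 0 0' >/dev/null; python3 todo.py | sed -n '1p;$p'; python3 -m crank '1 0 0 0 0 0 0;1 0 0 0 0 0 0;1 0 0 0 0 0 0' 12; python3 todo.py | sed -n '1p;$p'
```

```text
TCP off seat in stop axes [-1.2 -1.2 -1.9]
axis tilt err deg (about stop x,y) [0.03 0.08 0.  ] force stop axes [-0.9  -1.88  8.45]
time_s: 22.45
ee_pos: [555.3, 311.2, 214.8]
ee_rot: [152.6, -13.0, 65.5]
force: [-3.6, -2.3, 7.1]
gripper_width: 27.8
gripper_force: 12.0
TCP off seat in stop axes [-1.1 -1.1 -1.9]
axis tilt err deg (about stop x,y) [ 0.02  0.08 -0.  ] force stop axes [ 0.51 -2.41  7.9 ]
```

```bash
python3 -m crank '1 0 0 -0.5 0 0 0;1 0 0 0 0 0 0;1 0 0 0 0 0 0' 3; python3 -m crank '0.3 0 0 0 0 0 0;0.25 0 0 0 0 0 0;0.2 0 0 0 0 0 0;0.1 0 0 0 0 0 0;0 0 0 0 0 0 0;0 0 0 0 0 0 0'; python3 look.py l5|tail -1;  python3 - <<'E'
import cv2,numpy as np
a=cv2.imread("pics/l5_side.png");b=cv2.imread("pics/l5_top.png")
cv2.imwrite("pics/l5c.png",np.hstack([cv2.resize(a[240:360,160:280],(500,500),interpolation=cv2.INTER_CUBIC),cv2.resize(b[120:200,72:120],(300,500),interpolation=cv2.INTER_CUBIC)]))
E
```

```text
time_s: 22.82
ee_pos: [555.2, 311.1, 214.7]
ee_rot: [152.6, -12.9, 65.5]
force: [-1.7, -0.8, 5.4]
gripper_width: 28.2
gripper_force: 3.0
time_s: 23.58
ee_pos: [554.7, 311.0, 214.2]
ee_rot: [152.7, -12.9, 65.5]
force: [0.2, -0.0, -0.4]
gripper_width: 45.9
gripper_force: 0.0
  83.06528329] [-0.09565609  0.45699741 -0.91467951]
```

View pics/l5c.png

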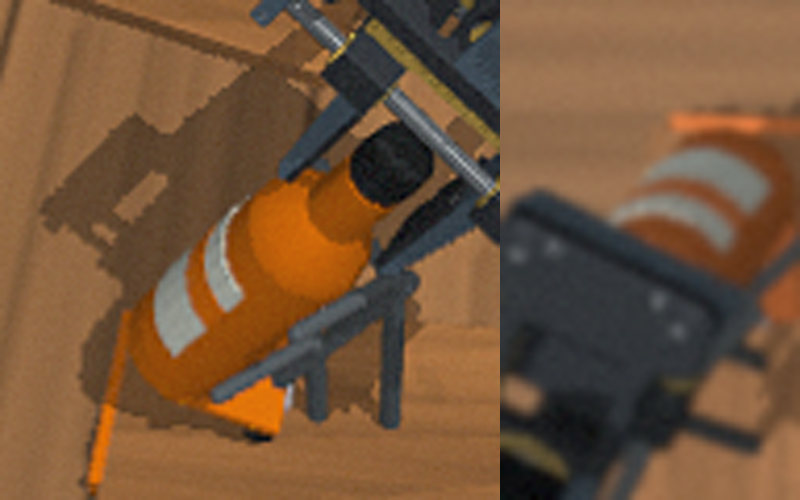

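The bottle did not move when let go, and the fingers are clear of the neck. I retreat along its axis and check the label.

```bash
python3 -m crank '0 0 0 -10 0 0 0;0 0 0 -25 0 0 0;0 0 0 -40 0 0 0;0 0 0 -50 0 0 0;0 0 0 -50 0 0 0;0 0 0 -30 0 0 0;0 0 0 0 0 0 0'|head -4
sed 's/T=pose();im/T=pose();T[:3,3]=[555.0,311.1,214.6];im/' look.py > look2.py; python3 look2.py l6
python3 - <<'E'
import cv2,numpy as np
a=cv2.imread("pics/l6_side.png");b=cv2.imread("pics/l6_top.png")
cv2.imwrite("pics/l6c.png",np.hstack([cv2.resize(a[240:360,160:280],(400,400),interpolation=cv2.INTER_CUBIC),cv2.resize(b[120:200,60:140],(400,400),interpolation=cv2.INTER_CUBIC)]))
E
```

```text
time_s: 24.55
ee_pos: [451.9, 313.6, 395.1]
ee_rot: [152.5, -13.2, 65.6]
force: [-0.3, 0.6, 0.3]
side [(-30, 159, 84), (-24, 138, 83), (-18, 144, 87), (-12, 144, 85), (-6, 150, 87), (0, 147, 90), (6, 161, 97), (12, 149, 99), (18, 143, 97), (24, 175, 104), (30, 150, 105), (36, 149, 101), (42, 181, 105), (48, 174, 110), (54, 157, 103), (60, 125, 50), (66, 10, 8), (72, 14, 10), (78, 11, 10), (84, 13, 10), (90, 10, 10), (96, 13, 10), (102, 14, 10), (108, 15, 9), (114, 73, 16), (120, 97, 29)]
219 307
top [(-120, 68, 48), (-114, 59, 45), (-108, 48, 37), (-102, 46, 30), (-96, 32, 25), (-90, 28, 23), (-84, 27, 23), (-78, 27, 25), (-72, 33, 27), (-66, 69, 43), (-60, 102, 70), (-54, 117, 91), (-48, 116, 93), (-42, 120, 95), (-36, 119, 96), (-30, 123, 96), (-24, 125, 98), (-18, 125, 97), (-12, 126, 99), (-6, 126, 99), (0, 129, 102), (6, 129, 103), (12, 135, 103), (18, 135, 105), (24, 127, 103), (30, 126, 104), (36, 126, 102), (42, 126, 101), (48, 126, 100)]
101 159
[[0.403, 0.766, 0.501, 555.0], [0.887, -0.462, -0.008, 311.1], [0.225, 0.448, -0.865, 214.6], [0.0, 0.0, 0.0, 1.0]] [ 45.93830783   1.47781535  93.27566574 -23.65861363  65.77094337
  79.65143556] [-0.18287575  0.14184162  0.54130217]
```

View pics/l6c.png

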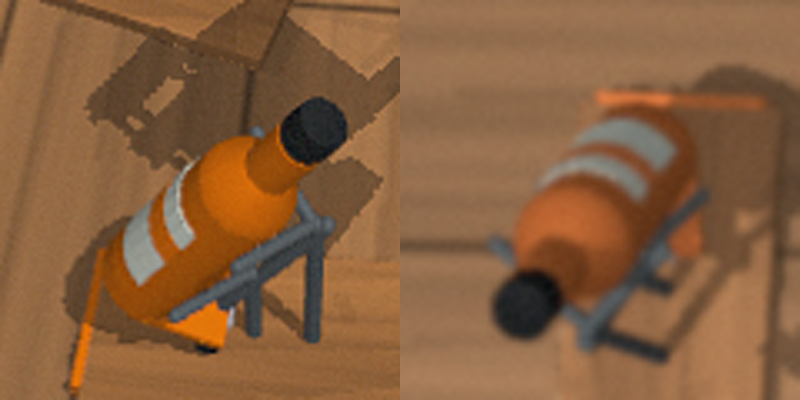

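The bottle lies in the amber cradle with its base on the orange stop, cap up, and label edges at +60° and -63°, so it faces squarely out. The robot is clear, so I hand in.

```bash
python3 -c "
from workcell import env
print(env.job_done())"
```

```text
the job is handed in; nothing more can be done
None
```

The amber bottle lies in the orange-stop cradle, cap up, base touching the stop, and its label facing out to within about 2°; it was lowered onto the stop before release, and I handed the job in at about 25 s on the robot's clock.

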